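# Put the spice jar away in the pop-out drawer

### The arm

A 6-joint arm with a two-finger parallel gripper is mounted at the origin on the work surface. World frame = base frame: x ahead of the robot, y to its left, z up, the work surface at z = 0. Lengths are in m, angles in rad, forces in N, time in s.
With the tool pointing down it reaches from about 0.25 to 0.725 m from the base axis. Payload 4 kg.
Tool frame: the origin (TCP) lies at the very end of the fingers, on their centre line; the grasp point (between the pads) lies 19 mm behind it (bot.pinch_z is the distance from the TCP to the grasp point, in m); z points along the fingers, x is the direction in which the jaws open and shut, and the axes are right-handed (so a half turn about z gives the same grasp; the last joint's range is limited). The gripper opens to 85 mm and grips with 20 to 120 N. Pads are 22 mm wide; open, the fingers measure 114 mm over their backs; the gripper's body (76 mm by 85 mm) begins 54 mm behind the grasp point. The pads swing forward as they close: fully open they stand 13 mm farther back than shut.
Start: joints at [1.332, 0.241, 0.005, 1.335, 0, 1.571], TCP at [0.118, 0.486, 0.231] pointing down, gripper open.
Joint ranges: [-2.72, 2.72], [-1.05, 1.87], [-1.09, 1.28], [-1.99, 2.15], [-1.42, 1.44], [-3.14, 3.14]. Speed limits (rad/s): [2.79, 2.79, 3.14, 3.14, 3.14, 3.14].

### API

Orientations are given as a unit quaternion [x, y, z, w].
In Python, from workcell import bot gives the robot as it stands. The module is installed in compiled form; this text tells all that it offers.
- The arm moves only by the shell command python3 -m inch 'ROWS'. ROWS is JSON, a list of rows, each a list of 7 numbers: the shift along the tool's x, y, z scaled (see below), then the turn, a rotation vector about the tool's x, y, z scaled (see below), then the gripper command: -1 is fully open, 1 is shut, values between are in proportion. In form: [[x, y, z, wx, wy, wz, gripper], ...]. A call has exactly 8 rows; each row shifts and turns the commanded pose from where the row before left it, along the tool's axes as they then stand; what a row does not reach is not made up. The controller multiplies each number of a shift by 2.5 cm and each number of a turn by 180 degrees. A row lasts 1/10 s, in which the tool goes at most 50 mm and 8.59 degrees, less where a joint would pass 70% of its speed; a pose out of reach is approached as far as the arm can. A call with a number of a shift or a turn outside -1 to 1 is refused whole. A call with a gripper value outside its range is refused whole. The fingers move at their own pace and stop on an object; the grip force is fixed at half the most. Time passes only in rows, so rows that do not move let the fingers close, or fill a call up. It gives the time, the measured TCP pose, the force and the opening at its end, in the units of the state.
- bot.get_obs(): the state, without advancing time (a new reading comes with each control period).
- bot.camera(name): name is "scene" or "top"; returns (picture, depth): 400x640x3 uint8, blue, green, red; 400x640 float32, m along the optical axis (not along the pixel's ray), 0 where there is no reading.
- bot.get_calibration(name): a dict with "vfov" (degrees; the focal length in pixels is half the picture's height over the tangent of half this angle, whatever the lens; pixels are square), "cx", "cy" (the principal point, pixels), "R" (3x3) and "t" (3): a world point X has camera coordinates R X + t. Camera axes: x right, y down, z forward; pixel columns grow to the right and rows downward; lengths in m; the calibration is good to about 2 mm. A picture is of the moment at which its call begins. get_calibration takes no time and is no camera call.
- bot.job_done(): hands the job in, once; it reports no verdict.
The state is a dict: "clock": time; "joint_pos": joint angles; "joint_vel": joint speeds; "tau": joint torques, N m; "eef_pos": TCP position; "tool_rot": TCP orientation; "ft_force": force on the tool from outside, world axes, zero at the start; "ft_torque": the same for the moment, N m; "grip_width": finger opening in m.
Only numpy, scipy, OpenCV 4.12 (cv2) and the standard library are available. Lean on these libraries where they do the work, as an engineer would, in place of code of your own. Each camera call takes 0.05 s, during which the arm holds its last target.

### The job

Put the small spice jar away: press the sprung release on top of the steel drawer unit so that its tray pops out, gently set the jar upright in the tray and let go of it, then push the tray fully home until it clicks and stays shut by itself. Be gentle with the unit: press and push by feel, never harder than about 25 N; and leave everything else on the counter where it is.

Things in the scene. Friction and masses are not known exactly. Their poses are not given: they have to be found in the camera images.
- spice_unit: Fixed low steel case, 180 mm deep (x), 170 mm wide (y), 85 mm high. Origin: centre of its underside, on the counter; x points to its back, y to the left seen from the robot, z up. The tray bay (roof underside 79 mm above the counter) fills the right of the front; the closed latch column its left 45 mm, with the release button on top.
- tray (a joint): Tray travel along the unit's -x (m): 0 latched shut, 0.100 out, -0.002 hard stop. A spring pushes it out: 6 N at 0, 2 N at 0.1; 0.6 N friction, 18 N per m/s damping; pops out in 1 s. Pushing in, the latch adds load from 9 mm on, up to some 14 N in all at 2.5 mm; then it gives way and snaps in at 0, just short of the stop (7 N between). Short of the snap it springs out again.
- release (a joint): Downward travel of the release button in m: 0 = up, 0.013 = bottomed on a stop. Its spring takes 3 N to start, about 6 N at 6 to 7 mm, where the tray is let go, and 9.5 N at the bottom.
- release_top (a point): Centre of the flat top of the round release button (28 mm across), which stands 17 mm above the unit's top, 102 mm above the counter; 55 mm in front of and 62.5 mm left of the unit's centre. Moves with the button. Axes as the unit's.
- tray_front (a point): Point on the outer face of the tray's flat upright wooden front panel, midway across, 50 mm above the counter. The panel is 118 mm wide, 12 mm thick and reaches from 6 to 80 mm above the counter. Moves with the tray; shut, it lies 102 mm in front of the unit's centre and 22 mm right of it. Axes as the unit's: push along +x to shut.
- tray_floor (a point): Place for the jar: on the tray's floor, 10 mm above the counter, midway across, 46 mm behind the front panel's inner face. Tray out, it lies 54 mm in front of the case, open from above. Moves with the tray, axes as the unit's. The tray is 100 mm wide inside, side walls 14 mm high above its floor, 150 mm long (x), of which the front 100 mm clear the case when out.
- spice_jar: Small round glass jar with a steel screw cap: 44 mm in diameter, 58 mm tall with the cap (cap 42 mm across, top 16 mm); about 0.13 kg. Origin: centre of its underside; z up.
- tumbler: Bystander: open steel tumbler, 66 mm across the rim, 95 mm tall. Origin: centre of its underside.
- pepper_mill: Bystander: turned dark wooden pepper mill, 54 mm across, 140 mm tall. Origin: centre of its underside.
- kadai: Bystander: steel kadai with a copper bottom, 256 mm across, 80 mm high, two loop handles. Origin: centre of its underside.
- cooker: Bystander: aluminium pressure cooker, 220 mm across, 230 mm high with its upright valve lever, long black handle. Origin: centre of its underside.
- colander: Bystander: blue plastic colander, 230 mm across, 98 mm high. Origin: centre of its underside.
- oil_bottle: Bystander: amber glass oil bottle, 68 mm across, 200 mm tall. Origin: centre of its underside.
There are look-alikes about, which are no part of the job. Several things have the shape of the spice_jar; the one meant has the colours described above.

How it is judged:
On the way, in this order (a step that is already met when the one before it is completed fails the run):
1. the release is pressed and the tray has popped out (value of joint tray above 0.085 m), for 0.1 s.
2. the jar stands upright in the open tray, let go (value of joint tray above 0.06 m and z of spice_jar in the frame of tray_floor between -0.004 and 0.004 m and x of spice_jar in the frame of tray_floor between -0.046 and 0.1 m and y of spice_jar in the frame of tray_floor between -0.05 and 0.05 m and angle between spice_jar's own z axis and vertical below 0.15 rad and contact force between the fingers and spice_jar below 0.1 N), for 0.2 s.
3. the tray is pushed home (value of joint tray below 0.003 m), for 0.1 s.
At the end, for the whole second after the job is handed in: The tray is latched shut by itself (within 3 mm of its latched place), the release button is up again (within 3 mm), and the jar stands upright (within 0.15 rad) and at rest on the floor of the tray (value of joint tray between -0.003 and 0.003 m and value of joint release below 0.003 m and z of spice_jar in the frame of tray_floor between -0.004 and 0.004 m and x of spice_jar in the frame of tray_floor between -0.046 and 0.1 m and y of spice_jar in the frame of tray_floor between -0.05 and 0.05 m and angle between spice_jar's own z axis and vertical below 0.15 rad and linear speed of spice_jar below 0.02 m/s); the robot touches nothing.
It fails at once if the unit, its tray or its button is pressed or struck with more than 25 N (contact force between any of the fingers, the arm and spice_unit above 25 N).
It fails at once if the jar is dropped or slammed into the tray (over 30 N between them) (contact force between spice_jar and spice_unit above 30 N).
It fails at once if the jar is tipped over (angle between spice_jar's own z axis and vertical above 0.7 rad).
It fails at once if another thing on the counter is moved by more than 25 mm (distance of any of tumbler, pepper_mill, kadai, cooker, colander, oil_bottle from where it was at the start of the episode above 0.025 m).
It also fails if it takes over 72 s, if anything falls off the work surface, if the arm or the gripper's body presses on something with over 40 N, if the wrist force passes 120 N, or if a joint passes its speed limit or range.

## Working session

There is one attempt and no reset: what is moved stays moved. The work goes in short steps, Python scripts to look and compute and a shell command to move; the robot and the scene stay as the last step left them, time stands still between calls to the robot, and variables do not carry over. Pictures are saved under pics/ and viewed, and the job is handed in when it is done.

```bash
mkdir -p pics; cat > h.py <<'E'
import numpy as np, cv2
from workcell import bot
def cal(n):
    c=bot.get_calibration(n); f=200/np.tan(np.radians(c['vfov'])/2)
    return f,c['cx'],c['cy'],np.array(c['R']),np.array(c['t'])
def pts(n,depth):
    f,cx,cy,R,t=cal(n); v,u=np.mgrid[0:400,0:640]
    P=np.stack([(u-cx)/f*depth,(v-cy)/f*depth,depth],-1)
    return (P-t)@R
def ray(n,u,v,z):
    f,cx,cy,R,t=cal(n); d=np.array([(u-cx)/f,(v-cy)/f,1])@R; o=-R.T@t
    return o+d*(z-o[2])/d[2]
E
python3 - <<'E'
from h import *
for n in ['scene','top']:
    im,d=bot.camera(n); cv2.imwrite(f'pics/{n}0.png',im); np.save(f'{n}0.npy',d); print({k:(np.round(v,3).tolist() if not isinstance(v,str) else v) for k,v in bot.get_calibration(n).items()})
o=bot.get_obs(); print({k:np.round(v,3).tolist() for k,v in o.items()})
E
```

```text
{'vfov': 45.684, 'cx': 315.564, 'cy': 203.511, 'R': [[0.182, 0.983, 0.002], [0.755, -0.138, -0.641], [-0.63, 0.118, -0.768]], 't': [-0.153, -0.369, 1.922]}
{'vfov': 47.189, 'cx': 322.388, 'cy': 197.472, 'R': [[-0.054, -0.999, -0.005], [-0.977, 0.054, -0.206], [0.206, -0.007, -0.978]], 't': [0.058, 0.605, 1.556]}
{'clock': 0.1, 'joint_pos': [1.332, 0.241, 0.004, 1.335, -0.0, 1.571], 'joint_vel': [0.001, -0.001, 0.004, -0.002, -0.001, 0.001], 'tau': [0.0, -37.314, 25.301, 0.011, -0.0, -0.0], 'eef_pos': [0.118, 0.485, 0.231], 'tool_rot': [0.786, 0.618, -0.001, 0.001], 'ft_force': [0.259, 0.205, 0.17], 'ft_torque': [0.03, -0.028, 0.006], 'grip_width': 0.085}
```

View pics/scene0.png

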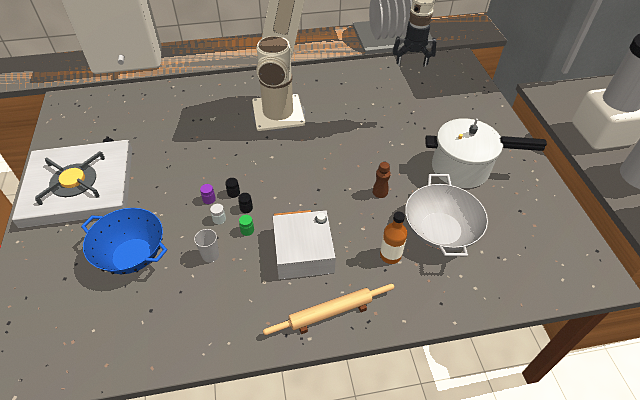

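View pics/top0.png

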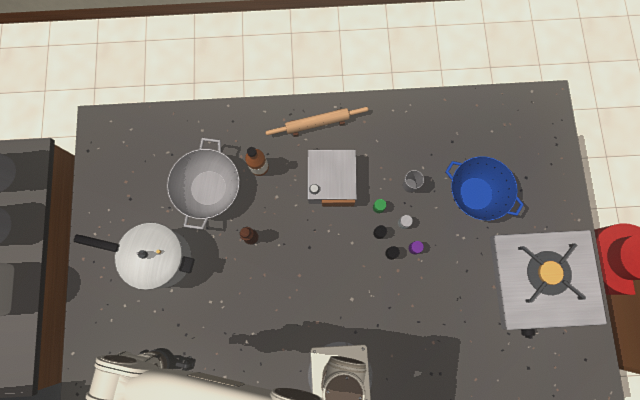

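```bash
python3 - <<'E'
from h import *
a=cv2.imread('pics/scene0.png'); b=cv2.imread('pics/top0.png')
x=cv2.resize(a[165:285,180:345],None,fx=4.8,fy=4.8,interpolation=cv2.INTER_CUBIC)
y=cv2.resize(b[140:270,300:440],None,fx=4.5,fy=4.5,interpolation=cv2.INTER_CUBIC)
cv2.imwrite('pics/za.png',x); cv2.imwrite('pics/zb.png',y)
P=pts('top',np.load('top0.npy')); Q=pts('scene',np.load('scene0.npy'))
for u,v in [(406,221),(380,205),(380,231),(392,252),(417,247),(314,188),(330,170),(310,153),(354,153),(354,197),(338,201),(415,180)]:
    print(u,v,P[v,u].round(3))
for u,v in [(217,209),(320,217),(300,230)]: print('s',u,v,Q[v,u].round(3))
E
```

```text
406 221 [ 0.508 -0.263  0.059]
380 205 [ 0.569 -0.177  0.061]
380 231 [ 0.477 -0.169  0.061]
392 252 [ 0.403 -0.205  0.058]
417 247 [ 0.415 -0.293  0.058]
314 188 [0.635 0.052 0.098]
330 170 [ 0.7   -0.007  0.086]
310 153 [0.769 0.06  0.078]
354 153 [ 0.758 -0.096  0.086]
354 197 [ 0.599 -0.086  0.08 ]
338 201 [ 0.588 -0.029  0.08 ]
415 180 [ 0.665 -0.319  0.012]
s 217 209 [ 0.516 -0.261  0.06 ]
s 320 217 [0.637 0.051 0.099]
s 300 230 [ 0.666 -0.016  0.087]
```

View pics/za.png

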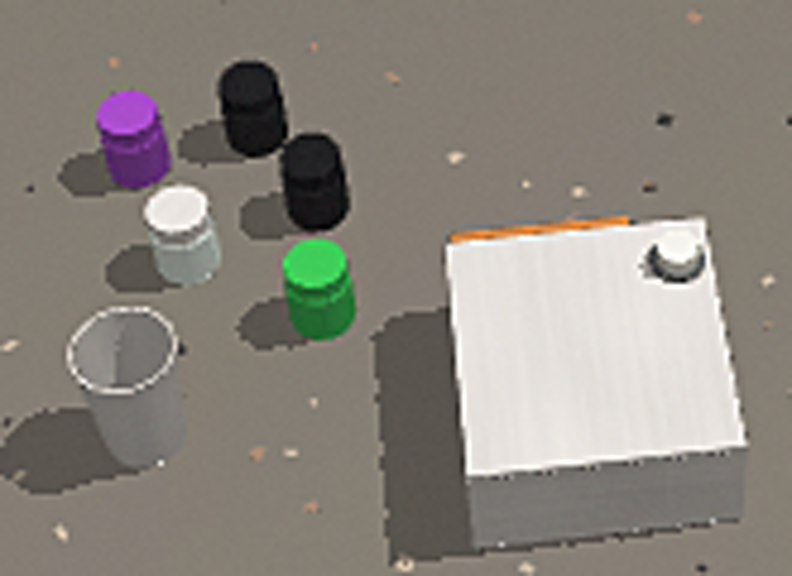

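View pics/zb.png

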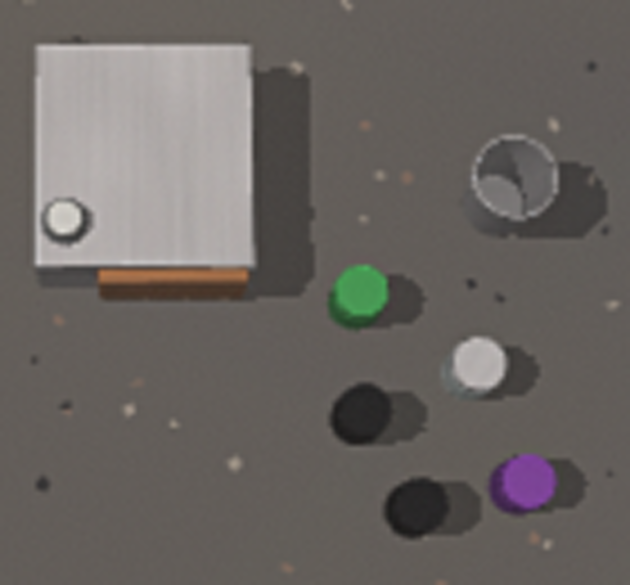

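```bash
cat > m.py <<'E'
from h import *
def blobs(n,im,d,lo,hi,box,zlo,zhi):
    P=pts(n,d); hsv=cv2.cvtColor(im,cv2.COLOR_BGR2HSV)
    m=(d>0)&(P[...,2]>zlo)&(P[...,2]<zhi); k=np.zeros_like(m); k[box[1]:box[3],box[0]:box[2]]=1
    return P,m&k
if __name__=='__main__':
    for n,bu,bj in [('top',(298,140,366,212),(395,208,418,232)),('scene',(260,200,345,285),(205,200,230,228))]:
        d=np.load(n+'0.npy'); im=cv2.imread(f'pics/{n}0.png')
        P,m=blobs(n,im,d,0,0,bu,.080,.091); 
        c=cv2.findContours(m.astype(np.uint8),0,2)[0]; c=max(c,key=cv2.contourArea)
        w=np.array([ray(n,u,v,.085)[:2] for u,v in c[:,0]]); r=cv2.minAreaRect(w.astype(np.float32)*1000); print(n,'unit top rect',r)
        P,m=blobs(n,im,d,0,0,bu,.095,.107); q=np.argwhere(m); print(' button',len(q),P[m].mean(0).round(4),ray(n,*q.mean(0)[::-1],.102).round(4))
        P,m=blobs(n,im,d,0,0,bj,.052,.064); q=np.argwhere(m); print(' jar cap',len(q),P[m].mean(0).round(4),ray(n,*q.mean(0)[::-1],.058).round(4))
        c=cv2.findContours(m.astype(np.uint8),0,2)[0]; c=max(c,key=cv2.contourArea); w=np.array([ray(n,u,v,.058)[:2] for u,v in c[:,0]]); print(cv2.minEnclosingCircle(w.astype(np.float32)*1000), w.min(0).round(3),w.max(0).round(3))
E
python3 m.py
```

```text
top unit top rect ((679.1405029296875, -12.450340270996094), (169.17922973632812, 189.117431640625), 86.82816314697266)
 button 41 [0.6341 0.0515 0.1011] [0.6339 0.0515 0.102 ]
 jar cap 99 [ 0.509  -0.2637  0.0572] [ 0.5089 -0.2635  0.058 ]
((509.0342712402344, -263.57098388671875), 21.171817779541016) [ 0.49  -0.285] [ 0.53  -0.245]
scene unit top rect ((685.2021484375, -11.673469543457031), (169.36846923828125, 191.82867431640625), 87.12281799316406)
 button 58 [0.6356 0.0533 0.1002] [0.6371 0.053  0.102 ]
 jar cap 108 [ 0.5112 -0.2639  0.0571] [ 0.5121 -0.2638  0.058 ]
((512.4822998046875, -263.8788757324219), 22.15167999267578) [ 0.491 -0.284] [ 0.535 -0.245]
```

```bash
cat > plan.py <<'E'
from h import *
from scipy.spatial.transform import Rotation as Ro
import sys
def delta(tgt,yaw_deg=87.0):
    o=bot.get_obs(); R=Ro.from_quat(o['tool_rot']); p=np.array(o['eef_pos'])
    Rt=np.column_stack([[np.cos(np.radians(yaw_deg)),np.sin(np.radians(yaw_deg)),0],[np.sin(np.radians(yaw_deg)),-np.cos(np.radians(yaw_deg)),0],[0,0,-1]])
    print('t',round(o['clock'],2),'pos',p.round(4),'F',np.round(o['ft_force'],2),'w',round(o['grip_width'],4))
    print('turn units (tool)',((R.inv()*Ro.from_matrix(Rt)).as_rotvec()/np.pi).round(4))
    print('shift units now-axes',(R.inv().apply(tgt-p)/.025).round(3),' in target axes',(Rt.T@(tgt-p)/.025).round(3))
if __name__=='__main__': delta(np.array(list(map(float,sys.argv[1:4]))))
E
python3 plan.py .6355 .0523 .20
python3 - <<'E'
from h import *
P=pts('top',np.load('top0.npy'))
for u,v in [(150,255),(184,240),(158,251),(247,232),(253,153),(205,185)]: print(u,v,P[v,u].round(3))
E
```

```text
t 0.1 pos [0.1181 0.4853 0.2305] F [0.26 0.2  0.17] w 0.0853
turn units (tool) [-0.      0.0006 -0.0593]
shift units now-axes [-11.932  24.203   1.243]  in target axes [-16.213  21.572   1.221]
150 255 [0.427 0.593 0.162]
184 240 [0.487 0.521 0.037]
158 251 [0.438 0.563 0.173]
247 232 [0.489 0.282 0.137]
253 153 [0.739 0.245 0.206]
205 185 [0.69  0.454 0.008]
```

```bash
python3 -m inch '[[-1,1,0,0,0,-0.0297,1],[-1,1,0,0,0,-0.0297,1],[-1,1,0,0,0,0,1],[-1,1,0,0,0,0,1],[-1,1,0,0,0,0,1],[-1,1,0,0,0,0,1],[-1,1,0,0,0,0,1],[-1,1,0,0,0,0,1]]'; python3 -m inch '[[-1,1,0,0,0,0,1],[-1,1,0,0,0,0,1],[-1,1,0,0,0,0,1],[-1,1,0,0,0,0,1],[-1,1,0,0,0,0,1],[-1,1,0,0,0,0,1],[-1,1,0,0,0,0,1],[0,0,0,0,0,0,1]]'; python3 plan.py .6355 .0523 .12
```

```text
clock: 0.9
eef_pos: [0.3002, 0.2683, 0.231]
tool_rot: [0.725, 0.689, -0.0, -0.0]
ft_force: [1.0, 1.7, 0.1]
grip_width: 0.0
clock: 1.7
eef_pos: [0.4674, 0.083, 0.2306]
tool_rot: [0.727, 0.687, -0.0, 0.0]
ft_force: [-0.3, -0.3, -0.8]
grip_width: -0.0001
t 1.7 pos [0.4674 0.083  0.2306] F [-0.35 -0.3  -0.82] w -0.0001
turn units (tool) [ 0.0001  0.0003 -0.0016]
shift units now-axes [-0.836  6.781  4.427]  in target axes [-0.874  6.778  4.424]
```

```bash
python3 -m inch '[[-0.2,1,0,0,0,-0.0016,1],[-0.2,1,0,0,0,0,1],[-0.2,1,0,0,0,0,1],[-0.2,1,0.5,0,0,0,1],[0,1,1,0,0,0,1],[0,1,1,0,0,0,1],[0,0.75,1,0,0,0,1],[0,0,0,0,0,0,1]]'; python3 plan.py .6355 .0523 .12
```

```text
clock: 2.5
eef_pos: [0.6312, 0.058, 0.1381]
tool_rot: [0.724, 0.69, -0.003, -0.003]
ft_force: [-0.9, -0.3, -0.2]
grip_width: 0.0004
t 2.5 pos [0.6312 0.058  0.1381] F [-0.94 -0.32 -0.23] w 0.0004
turn units (tool) [-0.0028  0.0003  0.0017]
shift units now-axes [-0.217  0.187  0.723]  in target axes [-0.217  0.182  0.724]
```

```bash
python3 -m inch '[[-0.15,0,0,0,0,0,1],[0,0,0.3,0,0,0,1],[0,0,0,0,0,0,1],[0,0,0,0,0,0,1],[0,0,0,0,0,0,1],[0,0,0,0,0,0,1],[0,0,0,0,0,0,1],[0,0,0,0,0,0,1]]'; python3 plan.py .6355 .0523 .093
python3 - <<'E'
from h import *
im,d=bot.camera('scene'); cv2.imwrite('pics/s1.png',cv2.resize(im[150:290,240:400],None,fx=4,fy=4,interpolation=cv2.INTER_CUBIC))
E
```

```text
clock: 3.3
eef_pos: [0.6328, 0.054, 0.1365]
tool_rot: [0.724, 0.69, 0.0, 0.0]
ft_force: [-0.0, -0.2, 0.6]
grip_width: -0.0
t 3.3 pos [0.6328 0.054  0.1365] F [-0.03 -0.23  0.64] w -0.0
turn units (tool) [ 0.0001 -0.      0.0017]
shift units now-axes [-0.062  0.111  1.739]  in target axes [-0.061  0.111  1.739]
```

View pics/s1.png

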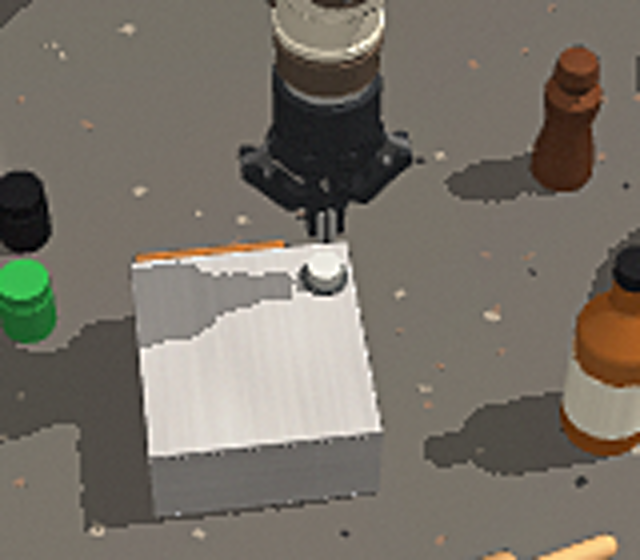

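The picture shows the closed fingers just above the button (about (325,270) in the crop), with the tray shut. I'll go down gently.

```bash
python3 -m inch '[[-0.06,0.1,0.3,0,0,0.0017,1],[0,0,0.4,0,0,0,1],[0,0,0.4,0,0,0,1],[0,0,0.1,0,0,0,1],[0,0,0.05,0,0,0,1],[0,0,0.05,0,0,0,1],[0,0,0.05,0,0,0,1],[0,0,0,0,0,0,1]]'; python3 plan.py .6355 .0523 .093
```

```text
clock: 4.15
eef_pos: [0.6353, 0.0523, 0.1027]
tool_rot: [0.725, 0.688, 0.0, 0.0]
ft_force: [0.5, -0.1, -0.5]
grip_width: 0.0002
t 4.15 pos [0.6353 0.0523 0.1027] F [ 0.55 -0.1  -0.46] w 0.0002
turn units (tool) [ 0.0001 -0.     -0.    ]
shift units now-axes [-0.001  0.007  0.39 ]  in target axes [-0.001  0.007  0.39 ]
```

```bash
python3 -m inch '[[0,0,0.05,0,0,0,1],[0,0,0.05,0,0,0,1],[0,0,0.05,0,0,0,1],[0,0,0.05,0,0,0,1],[0,0,0.05,0,0,0,1],[0,0,0.05,0,0,0,1],[0,0,0,0,0,0,1],[0,0,0,0,0,0,1]]'; python3 plan.py .6355 .0523 .093
```

```text
clock: 4.95
eef_pos: [0.6357, 0.0524, 0.0957]
tool_rot: [0.725, 0.688, 0.001, 0.0]
ft_force: [-0.9, 0.3, 5.4]
grip_width: 0.0
t 4.95 pos [0.6357 0.0524 0.0957] F [-0.94  0.33  5.36] w 0.0
turn units (tool) [ 0.0004 -0.0001 -0.    ]
shift units now-axes [-0.003 -0.008  0.107]  in target axes [-0.003 -0.008  0.107]
```

```bash
python3 -m inch '[[0,0,0.05,0,0,0,1],[0,0,0.05,0,0,0,1],[0,0,0.04,0,0,0,1],[0,0,0,0,0,0,1],[0,0,0,0,0,0,1],[0,0,0,0,0,0,1],[0,0,0,0,0,0,1],[0,0,0,0,0,0,1]]'; python3 plan.py .6355 .0523 .093
python3 - <<'E'
from h import *
im,d=bot.camera('scene'); cv2.imwrite('pics/s2.png',cv2.resize(im[150:290,240:400],None,fx=4,fy=4,interpolation=cv2.INTER_CUBIC))
E
```

```text
clock: 5.75
eef_pos: [0.6357, 0.0524, 0.0926]
tool_rot: [0.725, 0.688, 0.001, 0.001]
ft_force: [-1.6, -0.6, 7.5]
grip_width: 0.0002
t 5.75 pos [0.6357 0.0524 0.0926] F [-1.62 -0.63  7.5 ] w 0.0002
turn units (tool) [ 0.0005 -0.0001 -0.    ]
shift units now-axes [-0.003 -0.008 -0.016]  in target axes [-0.003 -0.008 -0.016]
```

View pics/s2.png

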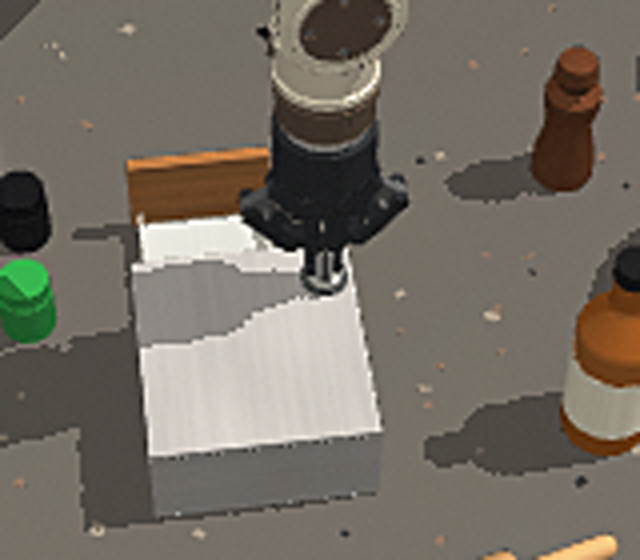

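The tray is out (orange panel at about (200,185) in the crop). Next I lift clear and move over to the jar.

```bash
python3 -m inch '[[0,0,-0.4,0,0,0,1],[0,0,-1,0,0,0,1],[0,0,-1,0,0,0,1],[0,0,-1,0,0,0,1],[-0.5,0,-0.8,0,0,0,-0.5],[-1,-0.2,0,0,0,0,-0.5],[-1,-0.5,0,0,0,0,-0.5],[-1,-0.5,0,0,0,0,-0.5]]';python3 -m inch '[[-1,-0.5,0,0,0,0,-0.5],[-1,-0.5,0,0,0,0,-0.5],[-1,-0.5,0,0,0,0,-0.5],[-1,-0.5,0,0,0,0,-0.5],[-1,-0.4,0,0,0,0,-0.5],[-1,-0.4,0,0,0,0,-0.5],[-1,-0.2,0,0,0,0,-0.5],[0,0,0,0,0,0,-0.5]]'; python3 plan.py .5105 -.2637 .10
```

```text
clock: 6.6
eef_pos: [0.6, -0.0342, 0.1961]
tool_rot: [0.725, 0.688, -0.0, -0.0]
ft_force: [0.1, -0.4, -0.4]
grip_width: 0.058
clock: 7.4
eef_pos: [0.5153, -0.2069, 0.1962]
tool_rot: [0.727, 0.687, -0.001, -0.0]
ft_force: [-0.8, 0.4, -0.1]
grip_width: 0.064
t 7.4 pos [ 0.5153 -0.2069  0.1962] F [-0.78  0.41 -0.07] w 0.064
turn units (tool) [-0.0004  0.0002 -0.0014]
shift units now-axes [-2.278 -0.06   3.85 ]  in target axes [-2.28  -0.074  3.848]
```

```bash
python3 -m inch '[[-0.8,0,0,0,0,-0.0014,-0.5],[-0.8,0,0.6,0,0,0,-0.5],[-0.7,-0.07,1,0,0,0,-0.5],[0,0,1,0,0,0,-0.5],[0,0,0.8,0,0,0,-0.5],[0,0,0.4,0,0,0,-0.5],[0,0,0,0,0,0,-0.5],[0,0,0,0,0,0,-0.5]]'; python3 plan.py .5105 -.2637 .018
python3 - <<'E'
from h import *
for n in ['scene','top']:
    im,d=bot.camera(n); cv2.imwrite(f'pics/{n}3.png',im); np.save(f'{n}3.npy',d)
    if n=='scene': a=cv2.resize(im[150:290,170:350],None,fx=4,fy=4,interpolation=cv2.INTER_CUBIC)
    else: b=cv2.resize(im[140:270,290:450],None,fx=4,fy=4,interpolation=cv2.INTER_CUBIC)
cv2.imwrite('pics/s3z.png',a); cv2.imwrite('pics/t3z.png',b)
E
```

```text
clock: 8.2
eef_pos: [0.5126, -0.2614, 0.1022]
tool_rot: [0.724, 0.69, 0.0, 0.0]
ft_force: [-0.1, 0.2, 0.9]
grip_width: 0.0644
t 8.2 pos [ 0.5126 -0.2614  0.1022] F [-0.09  0.18  0.85] w 0.0644
turn units (tool) [0.0002 0.     0.0016]
shift units now-axes [-0.096 -0.081  3.366]  in target axes [-0.097 -0.078  3.367]
```

View pics/s3z.png

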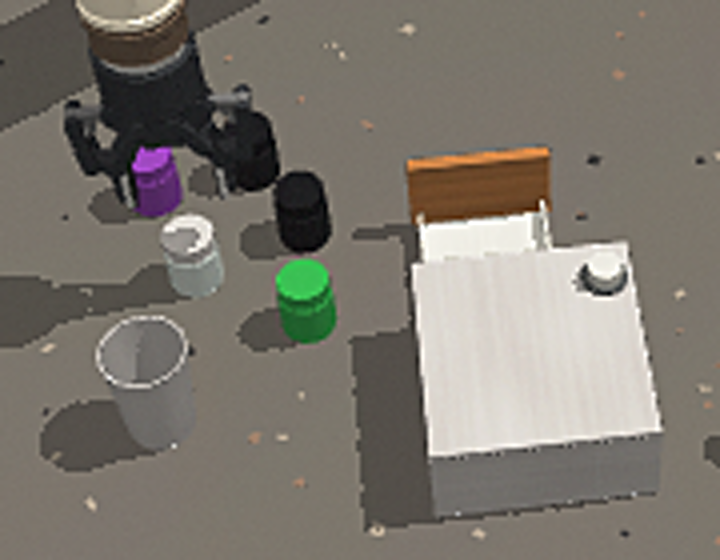

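View pics/t3z.png

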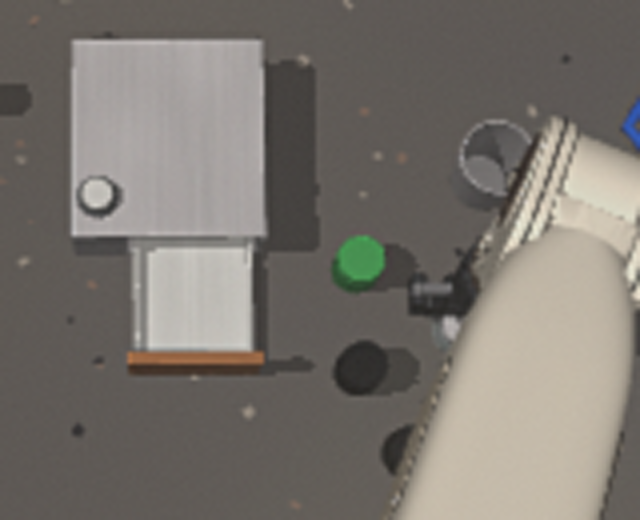

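The jaws are above the steel-capped jar (crop (190,245)), and the button is up again with the tray open. I correct the offset and go down.

```bash
python3 -m inch '[[-0.1,-0.08,0,0,0,0.0016,-0.5],[0,0,0.5,0,0,0,-0.5],[0,0,0.8,0,0,0,-0.5],[0,0,0.8,0,0,0,-0.5],[0,0,0.7,0,0,0,-0.5],[0,0,0.5,0,0,0,-0.5],[0,0,0,0,0,0,-0.5],[0,0,0,0,0,0,-0.5]]'; python3 plan.py .5105 -.2637 .018
python3 - <<'E'
from h import *
im,d=bot.camera('scene'); cv2.imwrite('pics/s4z.png',cv2.resize(im[160:270,170:310],None,fx=5,fy=5,interpolation=cv2.INTER_CUBIC))
# panel top from earlier top view
im=cv2.imread('pics/top3.png'); d=np.load('top3.npy'); P=pts('top',d)
m=np.zeros((400,640),bool); m[215:240,318:362]=1; m&=(P[...,2]>.074)&(P[...,2]<.088)&(im[...,2].astype(int)-im[...,0]>30)
q=np.argwhere(m); w=np.array([ray('top',u,v,.08)[:2] for v,u in q])*1000; print(len(q),cv2.minAreaRect(w.astype(np.float32)),w.min(0),w.max(0))
E
```

```text
clock: 9.1
eef_pos: [0.5098, -0.2641, 0.019]
tool_rot: [0.726, 0.688, -0.0, -0.0]
ft_force: [0.1, -0.3, 0.5]
grip_width: 0.0641
t 9.1 pos [ 0.5098 -0.2641  0.019 ] F [ 0.09 -0.31  0.52] w 0.0641
turn units (tool) [-0.0001 -0.     -0.0003]
shift units now-axes [0.018 0.026 0.042]  in target axes [0.018 0.026 0.042]
91 ((489.685546875, -24.509506225585938), (113.81352233886719, 6.947812080383301), 86.84465789794922) [483.09024414 -81.52109152] [496.28650807  32.49653561]
```

View pics/s4z.png

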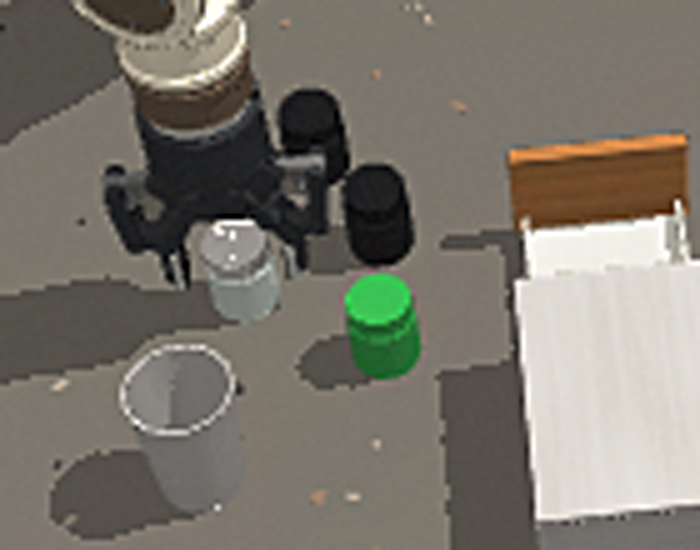

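The jar (crop (240,270)) is between the fingers, and the panel position agrees with the model to 1 mm. I close the gripper.

```bash
python3 -m inch '[[0,0,0,0,0,0,-0.2],[0,0,0,0,0,0,0],[0,0,0,0,0,0,0.5],[0,0,0,0,0,0,1],[0,0,0,0,0,0,1],[0,0,0,0,0,0,1],[0,0,0,0,0,0,1],[0,0,0,0,0,0,1]]'; python3 -m inch '[[0,0,-0.3,0,0,0,1],[0,0,-0.6,0,0,0,1],[0,0,-0.8,0,0,0,1],[0,0,-0.8,0,0,0,1],[0,0,-0.8,0,0,0,1],[0,0,-0.8,0,0,0,1],[0,0,-0.8,0,0,0,1],[0,0,-0.5,0,0,0,1]]'; python3 plan.py .541 -.027 .16
python3 - <<'E'
from h import *
im,d=bot.camera('scene'); cv2.imwrite('pics/s5z.png',cv2.resize(im[130:270,170:350],None,fx=4,fy=4,interpolation=cv2.INTER_CUBIC))
E
```

```text
clock: 9.95
eef_pos: [0.5108, -0.2645, 0.0206]
tool_rot: [0.726, 0.688, 0.0, 0.001]
ft_force: [0.6, 0.6, 6.1]
grip_width: 0.0419
clock: 10.75
eef_pos: [0.5103, -0.2643, 0.156]
tool_rot: [0.726, 0.688, 0.0, 0.001]
ft_force: [0.7, 0.7, -0.8]
grip_width: 0.0417
t 10.75 pos [ 0.5103 -0.2643  0.156 ] F [ 0.67  0.67 -0.83] w 0.0417
turn units (tool) [ 0.0006  0.0003 -0.0002]
shift units now-axes [ 9.544  0.723 -0.169]  in target axes [ 9.543  0.73  -0.162]
```

View pics/s5z.png

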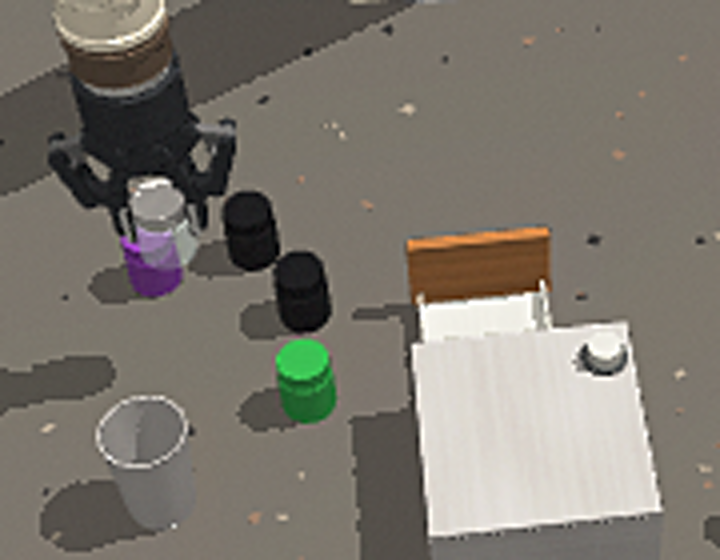

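The jar is held (crop (160,220)), upright. I carry it over the tray.

```bash
python3 -m inch '[[0.5,0,0,0,0,0,1],[0.8,0.1,0,0,0,0,1],[0.9,0.1,0,0,0,0,1],[0.9,0.1,0,0,0,0,1],[0.9,0.1,0,0,0,0,1],[0.9,0.1,0,0,0,0,1],[0.9,0.1,0,0,0,0,1],[0.9,0.1,0,0,0,0,1]]'; python3 -m inch '[[0.9,0,0,0,0,0,1],[0.8,0,0,0,0,0,1],[0.5,0,0,0,0,0,1],[0.4,0,0,0,0,0,1],[0,0,0,0,0,0,1],[0,0,0,0,0,0,1],[0,0,0,0,0,0,1],[0,0,0,0,0,0,1]]'; python3 plan.py .541 -.027 .06
```

```text
clock: 11.6
eef_pos: [0.535, -0.0957, 0.1523]
tool_rot: [0.725, 0.688, -0.001, -0.001]
ft_force: [-0.4, -0.0, -0.6]
grip_width: 0.0419
clock: 12.4
eef_pos: [0.5397, -0.0336, 0.1541]
tool_rot: [0.726, 0.688, -0.0, 0.0]
ft_force: [-1.1, 0.1, -0.4]
grip_width: 0.0419
t 12.4 pos [ 0.5397 -0.0336  0.1541] F [-1.06  0.09 -0.42] w 0.0419
turn units (tool) [ 0.      0.     -0.0007]
shift units now-axes [0.267 0.039 3.763]  in target axes [0.266 0.04  3.763]
```

```bash
python3 -m inch '[[0.15,0.04,0,0,0,0,1],[0.11,0,0.3,0,0,0,1],[0,0,0.6,0,0,0,1],[0,0,0.7,0,0,0,1],[0,0,0.7,0,0,0,1],[0,0,0.7,0,0,0,1],[0,0,0.5,0,0,0,1],[0,0,0.2,0,0,0,1]]'; python3 plan.py .541 -.027 .0306
python3 - <<'E'
from h import *
for n,b in [('scene',(130,280,220,380)),('top',(140,260,290,450))]:
    im,d=bot.camera(n); cv2.imwrite(f'pics/{n}6z.png',cv2.resize(im[b[0]:b[1],b[2]:b[3]],None,fx=4,fy=4,interpolation=cv2.INTER_CUBIC))
E
```

```text
clock: 13.2
eef_pos: [0.5398, -0.0262, 0.0598]
tool_rot: [0.726, 0.688, -0.001, -0.001]
ft_force: [-0.3, -0.8, -0.9]
grip_width: 0.0415
t 13.2 pos [ 0.5398 -0.0262  0.0598] F [-0.33 -0.82 -0.95] w 0.0415
turn units (tool) [-0.001  -0.     -0.0002]
shift units now-axes [-0.029  0.053  1.166]  in target axes [-0.029  0.05   1.166]
```

View pics/scene6z.png

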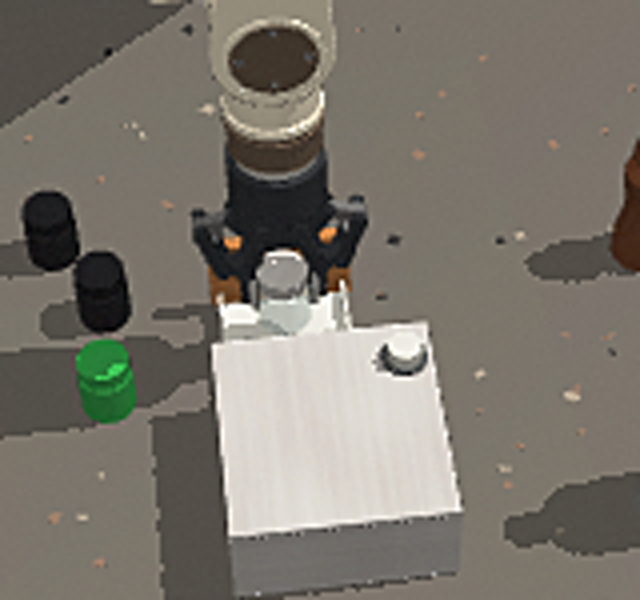

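View pics/top6z.png

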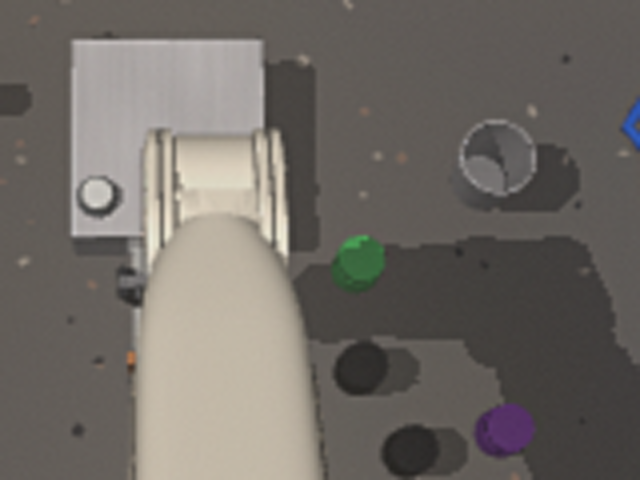

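The jar (crop (285,290)) is centred over the tray, between the side walls. I lower it slowly.

```bash
python3 -m inch '[[-0.03,0.05,0.15,0,0,0,1],[0,0,0.3,0,0,0,1],[0,0,0.3,0,0,0,1],[0,0,0.15,0,0,0,1],[0,0,0.1,0,0,0,1],[0,0,0.04,0,0,0,1],[0,0,0.04,0,0,0,1],[0,0,0,0,0,0,1]]'; python3 plan.py .541 -.027 .0306
```

```text
clock: 14.1
eef_pos: [0.5423, -0.0272, 0.0346]
tool_rot: [0.726, 0.688, 0.0, 0.0]
ft_force: [-0.7, 1.2, -0.4]
grip_width: 0.0418
t 14.1 pos [ 0.5423 -0.0272  0.0346] F [-0.7  1.2 -0.4] w 0.0418
turn units (tool) [ 0.0001  0.     -0.0002]
shift units now-axes [ 0.005 -0.053  0.161]  in target axes [ 0.005 -0.053  0.161]
```

```bash
python3 -m inch '[[0,-0.05,0.04,0,0,0,1],[0,0,0.04,0,0,0,1],[0,0,0.04,0,0,0,1],[0,0,0.03,0,0,0,1],[0,0,0.03,0,0,0,1],[0,0,0.02,0,0,0,1],[0,0,0,0,0,0,1],[0,0,0,0,0,0,1]]'; python3 plan.py .541 -.027 .0306
```

```text
clock: 14.9
eef_pos: [0.5411, -0.0271, 0.0306]
tool_rot: [0.726, 0.688, 0.0, 0.0]
ft_force: [-2.8, 1.0, 5.9]
grip_width: 0.0419
t 14.9 pos [ 0.5411 -0.0271  0.0306] F [-2.82  0.98  5.86] w 0.0419
turn units (tool) [ 0.0002  0.     -0.0003]
shift units now-axes [ 0.005 -0.006 -0.002]  in target axes [ 0.005 -0.006 -0.002]
```

```bash
python3 -m inch '[[0,0,-0.04,0,0,0,1],[0,0,0,0,0,0,0],[0,0,0,0,0,0,-0.2],[0,0,0,0,0,0,-0.4],[0,0,0,0,0,0,-0.4],[0,0,0,0,0,0,-0.4],[0,0,0,0,0,0,-0.4],[0,0,0,0,0,0,-0.4]]'; python3 plan.py .541 -.027 .15
python3 - <<'E'
from h import *
im,d=bot.camera('scene'); cv2.imwrite('pics/s7z.png',cv2.resize(im[160:260,230:350],None,fx=6,fy=6,interpolation=cv2.INTER_CUBIC))
E
```

```text
clock: 15.7
eef_pos: [0.541, -0.0271, 0.0305]
tool_rot: [0.726, 0.688, -0.0, 0.0]
ft_force: [-0.7, 0.1, -0.6]
grip_width: 0.0598
t 15.7 pos [ 0.541  -0.0271  0.0305] F [-0.66  0.13 -0.58] w 0.0598
turn units (tool) [-0.      0.     -0.0003]
shift units now-axes [ 0.005  0.    -4.778]  in target axes [ 5.000e-03  1.000e-03 -4.778e+00]
```

View pics/s7z.png

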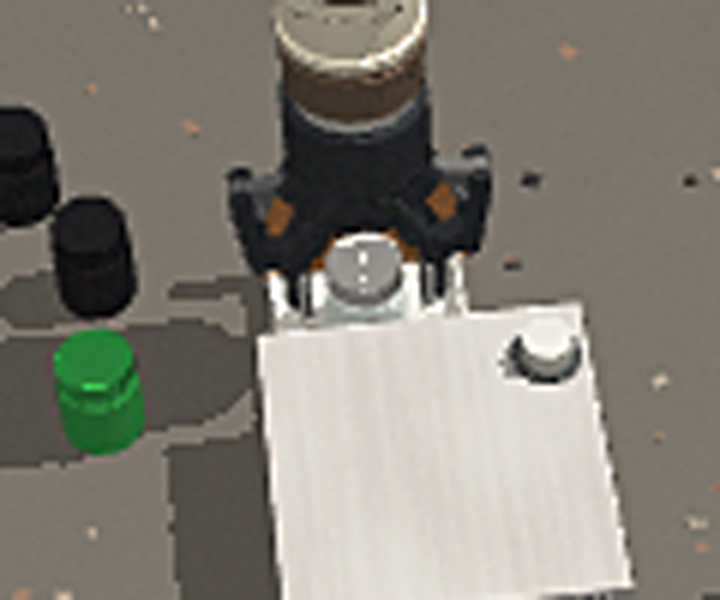

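The jar stands in the tray, released (crop (363,270)), with both jaws clear. I lift straight up, then back off in front of the tray.

```bash
python3 -m inch '[[0,0,-0.4,0,0,0,-0.4],[0,0,-0.8,0,0,0,-0.4],[0,0,-0.8,0,0,0,-0.4],[0,0,-0.9,0,0,0,-0.4],[0,0,-0.9,0,0,0,-0.4],[0,0,-0.9,0,0,0,-0.4],[0,0,-0.7,0,0,0,-0.4],[0,-0.5,0,0,0,0,-0.4]]'; python3 -m inch '[[0,-0.9,0,0,0,0,0],[0,-0.9,0,0,0,0,0.5],[0,-0.9,0,0,0,0,1],[0,-0.8,0,0,0,0,1],[0,-0.5,0,0,0,0,1],[0,0,0,0,0,0,1],[0,0,0,0,0,0,1],[0,0,0,0,0,0,1]]'
python3 - <<'E'
from h import *
for n,b in [('scene',(130,280,220,380)),('top',(140,260,290,450))]:
    im,d=bot.camera(n); cv2.imwrite(f'pics/{n}8.png',im); np.save(f'{n}8.npy',d); cv2.imwrite(f'pics/{n}8z.png',cv2.resize(im[b[0]:b[1],b[2]:b[3]],None,fx=4,fy=4,interpolation=cv2.INTER_CUBIC))
E
python3 plan.py .45 -.022 .052
```

```text
clock: 16.55
eef_pos: [0.5317, -0.0267, 0.1695]
tool_rot: [0.726, 0.688, 0.003, 0.003]
ft_force: [0.1, 0.5, 0.1]
grip_width: 0.0598
clock: 17.35
eef_pos: [0.4298, -0.0212, 0.1659]
tool_rot: [0.726, 0.688, 0.0, 0.0]
ft_force: [-0.4, -0.3, -0.1]
grip_width: 0.0001
t 17.45 pos [ 0.4295 -0.0212  0.1656] F [ 0.68 -1.12  0.4 ] w -0.0001
turn units (tool) [ 0.0001  0.     -0.0003]
shift units now-axes [0.012 0.819 4.543]  in target axes [0.011 0.821 4.543]
```

View pics/scene8z.png

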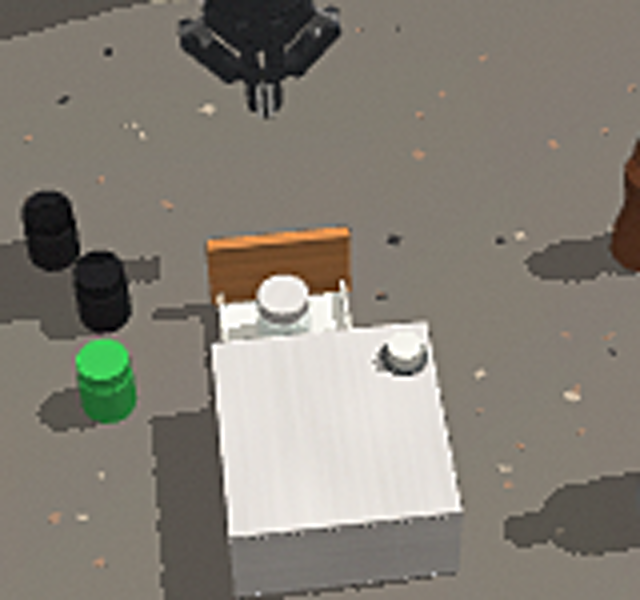

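View pics/top8z.png

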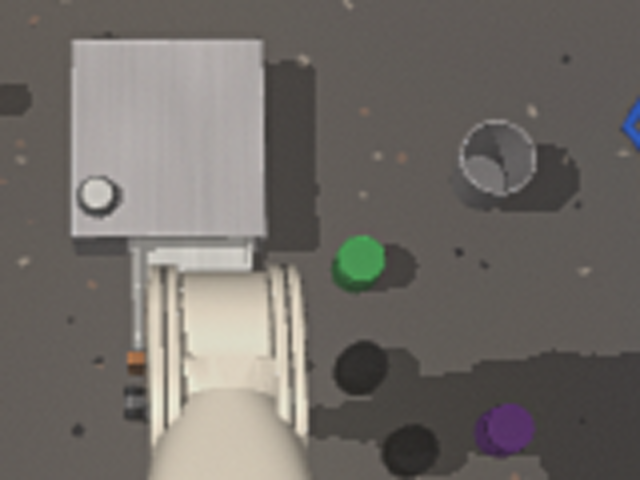

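The jar stands upright in the open tray (cap at crop (283,295)), with the tool in front of the panel. I check the cap height while going down.

```bash
python3 - <<'E'
from h import *
P=pts('scene',np.load('scene8.npy')); a=P[197:207,286:296]; m=(a[...,2]>.06); print(m.sum(), a[m].mean(0).round(4), ray('scene',290.5,203.5,.068).round(4))
E
python3 -m inch '[[0,0,0.5,0,0,0,1],[0,0,0.8,0,0,0,1],[0,0,0.9,0,0,0,1],[0,0,0.9,0,0,0,1],[0,0,0.9,0,0,0,1],[0,0.3,0.5,0,0,0,1],[0,0.5,0,0,0,0,1],[0,0.3,0,0,0,0,1]]'; python3 plan.py .467 -.023 .052
```

```text
77 [ 0.5377 -0.0265  0.0673] [ 0.542  -0.0269  0.068 ]
clock: 18.25
eef_pos: [0.457, -0.0227, 0.0524]
tool_rot: [0.726, 0.688, -0.0, -0.0]
ft_force: [-0.0, -1.2, 0.4]
grip_width: 0.0003
t 18.25 pos [ 0.457  -0.0227  0.0524] F [-0.01 -1.15  0.41] w 0.0003
turn units (tool) [-0.0002  0.     -0.0002]
shift units now-axes [0.008 0.399 0.014]  in target axes [0.008 0.399 0.014]
```

```bash
python3 -m inch '[[0,0.1,0,0,0,0,1],[0,0.1,0,0,0,0,1],[0,0.1,0,0,0,0,1],[0,0.1,0,0,0,0,1],[0,0.1,0,0,0,0,1],[0,0.1,0,0,0,0,1],[0,0.1,0,0,0,0,1],[0,0.1,0,0,0,0,1]]'; python3 plan.py .572 -.029 .052
```

```text
clock: 19.05
eef_pos: [0.475, -0.0236, 0.0528]
tool_rot: [0.726, 0.688, -0.001, -0.001]
ft_force: [-2.6, 0.1, 3.0]
grip_width: 0.0001
t 19.05 pos [ 0.475  -0.0236  0.0528] F [-2.63  0.1   2.97] w 0.0001
turn units (tool) [-0.0008 -0.     -0.0002]
shift units now-axes [-0.01   3.888  0.025]  in target axes [-0.013  3.888  0.034]
```

```bash
python3 -m inch '[[0,0.12,0,0,0,0,1],[0,0.15,0,0,0,0,1],[0,0.18,0,0,0,0,1],[0,0.2,0,0,0,0,1],[0,0.2,0,0,0,0,1],[0,0.2,0,0,0,0,1],[0,0.2,0,0,0,0,1],[0,0.2,0,0,0,0,1]]'; python3 -m inch '[[0,0.2,0,0,0,0,1],[0,0.2,0,0,0,0,1],[0,0.2,0,0,0,0,1],[0,0.2,0,0,0,0,1],[0,0.2,0,0,0,0,1],[0,0.15,0,0,0,0,1],[0,0.1,0,0,0,0,1],[0,0.1,0,0,0,0,1]]'; python3 plan.py .572 -.029 .052
python3 - <<'E'
from h import *
im,d=bot.camera('scene'); cv2.imwrite('pics/s9z.png',cv2.resize(im[130:280,220:380],None,fx=4,fy=4,interpolation=cv2.INTER_CUBIC))
E
```

```text
clock: 19.85
eef_pos: [0.5123, -0.0255, 0.0528]
tool_rot: [0.726, 0.688, -0.0, -0.0]
ft_force: [-4.6, 1.3, 1.9]
grip_width: 0.0002
clock: 20.65
eef_pos: [0.5457, -0.0271, 0.0529]
tool_rot: [0.726, 0.688, -0.0, -0.001]
ft_force: [-6.0, 0.9, 3.1]
grip_width: 0.0002
t 20.65 pos [ 0.5457 -0.0271  0.0529] F [-6.    0.9   3.14] w 0.0002
turn units (tool) [-0.0004 -0.0001 -0.0002]
shift units now-axes [-0.02   1.055  0.033]  in target axes [-0.02   1.055  0.034]
```

View pics/s9z.png

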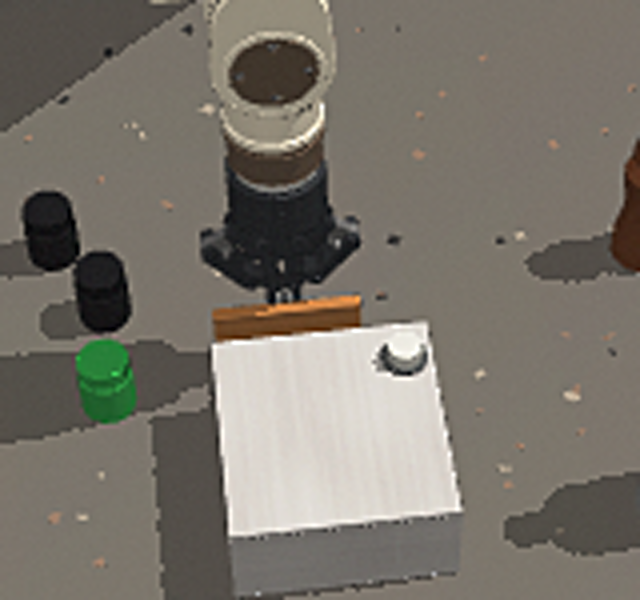

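```bash
python3 -m inch '[[0,0.1,0,0,0,0,1],[0,0.1,0,0,0,0,1],[0,0.1,0,0,0,0,1],[0,0.1,0,0,0,0,1],[0,0.1,0,0,0,0,1],[0,0.1,0,0,0,0,1],[0,0.05,0,0,0,0,1],[0,0.05,0,0,0,0,1]]'; python3 plan.py .573 -.029 .052
```

```text
clock: 21.5
eef_pos: [0.563, -0.028, 0.0529]
tool_rot: [0.726, 0.688, -0.0, -0.001]
ft_force: [-6.6, 1.9, 3.6]
grip_width: 0.0001
t 21.5 pos [ 0.563  -0.028   0.0529] F [-6.63  1.87  3.62] w 0.0001
turn units (tool) [-0.0005 -0.0002 -0.0002]
shift units now-axes [-0.019  0.403  0.034]  in target axes [-0.019  0.403  0.035]
```

```bash
python3 -m inch '[[0,0.04,0,0,0,0,1],[0,0.04,0,0,0,0,1],[0,0.04,0,0,0,0,1],[0,0.04,0,0,0,0,1],[0,0.04,0,0,0,0,1],[0,0.02,0,0,0,0,1],[0,0,0,0,0,0,1],[0,0,0,0,0,0,1]]'; python3 plan.py .573 -.029 .052
```

```text
clock: 22.3
eef_pos: [0.5666, -0.0282, 0.0529]
tool_rot: [0.726, 0.688, -0.002, -0.002]
ft_force: [-11.0, 1.7, 6.3]
grip_width: -0.0
t 22.3 pos [ 0.5666 -0.0282  0.0529] F [-11.05   1.66   6.34] w -0.0
turn units (tool) [-0.0016 -0.0002 -0.0002]
shift units now-axes [-0.018  0.259  0.034]  in target axes [-0.018  0.259  0.035]
```

```bash
python3 -m inch '[[0,0.03,0,0,0,0,1],[0,0.03,0,0,0,0,1],[0,0.03,0,0,0,0,1],[0,0.03,0,0,0,0,1],[0,0.02,0,0,0,0,1],[0,0,0,0,0,0,1],[0,0,0,0,0,0,1],[0,0,0,0,0,0,1]]'; python3 plan.py .573 -.029 .052
```

```text
clock: 23.1
eef_pos: [0.5721, -0.0285, 0.0528]
tool_rot: [0.726, 0.688, -0.0, -0.001]
ft_force: [-6.0, 1.7, 3.4]
grip_width: -0.0003
t 23.1 pos [ 0.5721 -0.0285  0.0528] F [-5.97  1.68  3.36] w -0.0003
turn units (tool) [-0.0004 -0.0002 -0.0002]
shift units now-axes [-0.019  0.039  0.034]  in target axes [-0.019  0.039  0.034]
```

The load built to 11 N and then dropped to 6 N, so it seems to have snapped. I back off slowly and check that the tray doesn't follow.

```bash
python3 -m inch '[[0,0,0,0,0,0,1],[0,0,0,0,0,0,1],[0,-0.04,0,0,0,0,1],[0,-0.04,0,0,0,0,1],[0,-0.04,0,0,0,0,1],[0,-0.04,0,0,0,0,1],[0,0,0,0,0,0,1],[0,0,0,0,0,0,1]]'; python3 plan.py .573 -.029 .052
```

```text
clock: 23.9
eef_pos: [0.569, -0.0288, 0.0533]
tool_rot: [0.726, 0.688, 0.0, 0.0]
ft_force: [0.5, 0.7, -0.3]
grip_width: 0.0002
t 23.9 pos [ 0.569  -0.0288  0.0533] F [ 0.52  0.65 -0.31] w 0.0002
turn units (tool) [ 0.0004  0.0001 -0.0003]
shift units now-axes [-0.001  0.161  0.052]  in target axes [-0.001  0.161  0.052]
```

Contact is free after only 3 mm, so the tray isn't following. I retreat and look.

```bash
python3 -m inch '[[0,-0.3,0,0,0,0,1],[0,-0.8,0,0,0,0,1],[0,-1,0,0,0,0,1],[0,-1,0,0,0,0,1],[0,-1,0,0,0,0,1],[0,-0.7,-0.5,0,0,0,1],[0,0,-0.8,0,0,0,1],[0,0,-0.5,0,0,0,1]]'; python3 -m inch '[[1,0,0,0,0,0,1],[1,0,0,0,0,0,1],[1,0,0,0,0,0,1],[1,0,0,0,0,0,1],[1,0,0,0,0,0,1],[1,0,0,0,0,0,1],[0,0,0,0,0,0,1],[0,0,0,0,0,0,1]]'
python3 - <<'E'
from h import *
for n,b in [('scene',(130,290,190,390)),('top',(130,270,220,450))]:
    im,d=bot.camera(n); cv2.imwrite(f'pics/{n}10.png',im); np.save(f'{n}10.npy',d); cv2.imwrite(f'pics/{n}10z.png',cv2.resize(im[b[0]:b[1],b[2]:b[3]],None,fx=3.4,fy=3.4,interpolation=cv2.INTER_CUBIC))
    P=pts(n,d)
    o=np.load(n+'0.npy')
    if n=='top':
        for k,i,dd in [('before',cv2.imread('pics/top0.png'),o),('after',im,d)]:
            P=pts(n,dd); m=np.zeros((400,640),bool); m[192:230,318:362]=1; m&=(P[...,2]>.070)&(i[...,2].astype(int)-i[...,0]>30)
            w=P[m]; print(k,len(w),w.mean(0).round(4),w.min(0).round(4))
        P=pts(n,d); m=np.zeros((400,640),bool); m[180:196,306:322]=1; m&=(P[...,2]>.094); print('button',m.sum(),P[m].mean(0).round(4),np.median(P[m],0).round(4))
E
```

```text
clock: 24.7
eef_pos: [0.4478, -0.0222, 0.0992]
tool_rot: [0.726, 0.688, 0.0, 0.0]
ft_force: [0.3, -0.3, 0.4]
grip_width: 0.0001
clock: 25.5
eef_pos: [0.456, 0.1276, 0.098]
tool_rot: [0.725, 0.689, -0.0, 0.0]
ft_force: [0.1, 0.5, -0.5]
grip_width: -0.0005
before 108 [ 0.5886 -0.0318  0.0784] [ 0.5808 -0.0854  0.0704]
after 105 [ 0.5857 -0.0306  0.094 ] [ 0.273  -0.0849  0.0714]
button 52 [0.6206 0.0527 0.1599] [0.634  0.0524 0.1005]
```

View pics/scene10z.png

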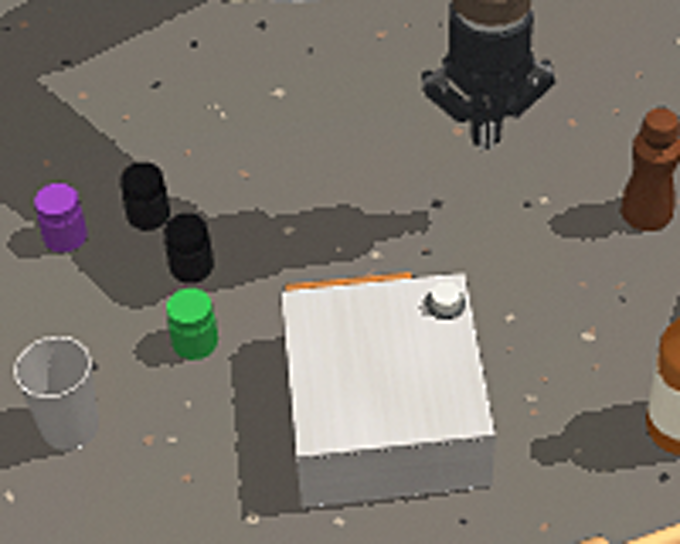

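View pics/top10z.png

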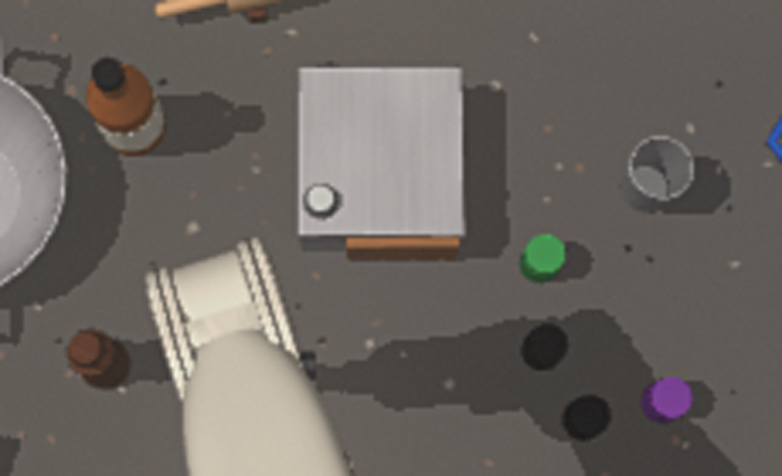

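Both views show the tray shut exactly as at the start, the button up, the robot clear and the bystanders untouched. I hand it in.

```bash
python3 - <<'E'
from workcell import bot
print(bot.job_done())
E
```

```text
the job is handed in; nothing more can be done
None
```

The jar is in the tray, the tray is latched shut, and the job is handed in at about 25.6 s. No verdict is reported, so the points below are my own readings.

- **Release:** I pressed the button with closed fingers to about 9 mm at 7.5 N, and the tray popped out.
- **Jar:** I picked out the glass jar with the steel cap from its look-alikes and set it on the tray floor at about 6 N. After letting go it stood upright, cap top measured at 67 mm against 68 mm expected.
- **Push home:** The load rose to about 11 N along the push (about 13 N in all), then fell to 6 N as the latch snapped. These are readings at the end of each move, so the peak between them was not seen. When I backed off, contact was lost within 3 mm and the tray stayed put.
- **Last checks:** Both camera views show the tray panel looking as it did at the start, the button up, the arm clear and the nearby bystanders where they were. The kadai, cooker and colander were out of those close-ups or only partly in them, but the arm never came near them.
- **Check that disagreed:** In the last top view, my averaged panel and button points were thrown off by stray pixels at the wrong height, some of them apparently on the arm. The panel came out 3 mm from its start position, and the button's average was wrong too. I relied on the pictures, on the button's median height (100.5 mm against 102 mm expected) and on the force drop instead.
- **Not seen:** The jar could not be seen once the tray was shut. That it still stands upright is inferred from the slow, smooth push.

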